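# Slide a test plate out over the end of the inspection ledge

### The arm

A 6-joint arm with a two-finger parallel gripper is mounted at the origin on the work surface. World frame = base frame: x ahead of the robot, y to its left, z up, the work surface at z = 0. Lengths are in m, angles in rad, forces in N, time in s.
With the tool pointing down it reaches from about 0.35 to 0.975 m from the base axis. Payload 4.9 kg.
Tool frame: the origin (TCP) lies midway between the tips of the shut fingers; the grasp point (between the pads) lies 19 mm behind it; z points along the fingers, x is the direction in which the jaws open and shut, and the axes are right-handed (so a half turn about z gives the same grasp; the last joint's range is limited). The gripper opens to 85 mm and grips with 20 to 120 N. Pads are 22 mm wide; open, the fingers measure 114 mm over their backs; the gripper's body (76 mm by 85 mm) begins 54 mm behind the grasp point. The pads swing forward as they close: fully open they stand 13 mm farther back than shut.
Start: joints at [-1.461, 0.053, 1.613, -0, 1.476, -0.119], TCP at [0.142, -0.609, 0.231] pointing down, gripper open.
Joint ranges: [-3.01, 3.01], [-1.01, 2.22], [0.06, 2.58], [-1.02, 4.17], [0.09, 2.62], [-3.14, 3.14]. Speed limits (rad/s): [2.57, 2.57, 3.14, 3.14, 3.14, 3.14].

### API

Orientations are given as a rotation vector (axis times angle).
In Python, from station import ctrl gives the robot as it stands.
- The arm moves only by the tool step_arm, never from a script. Its argument "increments" is text: rows parted by semicolons, each of 6 numbers parted by spaces: the shift along the tool's x, y, z as a fraction of full scale, then the turn, a rotation vector about the tool's x, y, z as a fraction of full scale. In form: x y z rx ry rz; .... A call has 1 to 12 rows; each row shifts and turns the commanded pose from where the row before left it, along the tool's axes as they then stand; what a row does not reach is not made up. Full scale, the value 1, is 0.025 m for a shift and 0.1 rad for a turn. A row lasts 1/12 s, in which the tool goes at most 41.7 mm and 7.16 degrees, less where a joint would pass 70% of its speed; a pose out of reach is approached as far as the arm can. A call with a number of a shift or a turn outside -1 to 1 is refused whole. A call with a gripper value outside its range is refused whole. "fingers" is the opening, from -1 (shut) to 1 (fully open), so that 0 is half open, set as the call begins (left out, the last holds). The fingers move at their own pace and stop on an object; "newtons" is the grip in N (left out, the last holds). Time passes only in rows, so rows that do not move let the fingers close. It gives the time, the measured TCP pose, the force and the opening at its end, in the units of the state.
- ctrl.get_obs(): the state, without advancing time (a new reading comes with each control period).
- ctrl.get_image(name): name is "scene" or "top" or "wrist"; returns a dict with "pixels" (420x560x3 uint8, red, green, blue), "intrinsics" (3x3 intrinsics, pixels), "distortion" ([k1, k2, p1, p2, k3] as OpenCV has them; the pictures are not rectified), "eye" and "orientation" of the camera in the world. Camera axes: x right, y down, z forward; pixel columns grow to the right and rows downward; lengths in m; the calibration is good to about 2 mm. A picture is of the moment at which its call begins. There is no depth.
- ctrl.finish_job(): hands the job in, once; it reports no verdict.
The state is a dict: "t": time; "q": joint angles; "dq": joint speeds; "effort": joint torques, N m; "tool_pos": TCP position; "tool_rot": TCP orientation; "contact_force": force on the tool from outside, world axes, zero at the start; "wrist_torque": the same for the moment, N m; "opening": finger opening in m.
Only numpy, scipy, OpenCV 4.12 (cv2) and the standard library are available. Lean on these libraries where they do the work, as an engineer would, in place of code of your own. Each camera call takes 0.05 s, during which the arm holds its last target.

### The job

Push the flat steel test plate along the ledge, towards the dial gauge, until about 35 mm of it sticks out past the end of the ledge on that side (10 mm more or less is fine), so that its edge can be measured. Only push it with the fingertips: it must stay lying on the ledge, never lifted, and end at rest, straight along the back fence and close to it as it was. Leave the gauge, the cup and the other things on the bench where they are.

Things in the scene. Friction and masses are not known exactly. Their poses are not given: they have to be found in the camera images.
- ledge: Fixed raised ledge, 84 mm wide (x), 300 mm long (y), flat top 50 mm above the bench; dull dark grey slab on two feet. Origin: centre of its underside; z up. Open ends at y = +150 and -150 mm. Along its far (+x) side a dark fence, 8 mm thick, inner face at x = +42 mm, rises 8 mm above the top; the near side is open. Its length lies across the robot's front, turned up to 0.3 rad.
- plate: Loose flat steel plate on the ledge, 70 mm (x) by 120 mm (y) by 6 mm thick, 0.3 to 0.5 kg, three tiny dark dents in its top. Origin: centre of its underside; z up. Its length lies along the ledge, near the ledge's middle, 2 to 5 mm from the fence. It slides with ordinary friction (1 to 6 N) and stops when no longer pushed. It tips off if over half of it overhangs.
- gauge: Dial gauge on a stand: round dark foot 68 mm across, thin post, round white dial 54 mm across, 168 mm tall in all. Origin: centre of its underside, z up. Loose, on the bench about 130 mm beyond one end of the ledge (ledge y about +280 or -280 mm): push towards that end. Not to be moved.
- cup: Grey pen cup, 68 mm across, 85 mm tall, about 134 mm tall with its pens. Origin: centre of its underside. Loose, stands beyond the other end of the ledge. Not to be moved.
- bushing: Steel bushing (short thick tube), 40 mm across, 36 mm tall, standing on the bench on the robot's side of the ledge. Origin: centre of its underside. Not to be moved.
- refblock: Flat round steel block, 56 mm across, 14 mm tall, on the bench beyond the fence. Origin: centre of its underside. Not to be moved.
Not all that is in view belongs to the job. Of the things like the plate, leave any that is turquoise; of the rest the larger one is meant.

How it is judged:
By the outcome, as a careful person would: the job done as asked, in the order asked, and still so for the second after the job is handed in, with the robot touching nothing.
It also fails if it takes over 38 s, if anything falls off the work surface, if the arm or the gripper's body presses on something with over 40 N, if the wrist force passes 120 N, or if a joint passes its speed limit or range.

## Working session

There is one attempt and no reset: what is moved stays moved. The work goes in short steps, Python scripts to look and compute and a tool call to move; the robot and the scene stay as the last step left them, time stands still between calls to the robot, and variables do not carry over. Pictures are saved under pics/ and viewed, and the job is handed in when it is done.

Besides the shell and the picture viewer there is one more tool, called as name(argument=value, ...) on one line, values as JSON. step_arm: Moves the arm, as the interface text tells. Shift numbers are shares of 0.025 m and turn numbers shares of 0.1 rad, none past 1 either way. Its arguments: {"type":"object","properties":{"increments":{"type":"string"},"fingers":{"type":"number"},"newtons":{"type":"number"}},"required":["increments"]}

```bash
mkdir -p pics; ls; python3 - <<'E'
from station import ctrl
import cv2,numpy as np
o=ctrl.get_obs();print(o)
for n in("scene","top","wrist"):
    d=ctrl.get_image(n);cv2.imwrite(f"pics/{n}0.png",d["pixels"][:,:,::-1])
    print(n,{k:np.round(v,4).tolist() for k,v in d.items() if k!="pixels"})
E
```

```text
pics
{'t': 0.0, 'q': array([-1.46103206e+00,  5.33614892e-02,  1.61430288e+00,  3.31354065e-05,
        1.47599134e+00, -1.18979257e-01]), 'dq': array([ 0.00017219,  0.0001331 , -0.00078264,  0.00017054, -0.00052579,
        0.00160919]), 'effort': array([ 1.40619370e-03, -3.93679941e+01, -3.70179319e+01,  1.13592301e-05,
        7.10420820e-03,  1.25872552e-05]), 'tool_pos': array([ 0.14167452, -0.60809083,  0.23005484]), 'tool_rot': array([-2.45927503e+00,  1.95248917e+00,  2.24303518e-03]), 'contact_force': array([-0.67262598, -0.48869043, -0.35320082]), 'wrist_torque': array([-0.00984658, -0.00329383, -0.00205208]), 'opening': 0.08525694232925886}
scene {'intrinsics': [[396.4696, 0.0, 276.8775], [0.0, 396.4696, 205.8618], [0.0, 0.0, 1.0]], 'distortion': [-0.0927, 0.0, 0.0, 0.0, 0.0], 'eye': [0.9745, -0.0674, 0.653], 'orientation': [-2.0091, -1.6418, 0.5186]}
top {'intrinsics': [[410.0234, 0.0, 279.8249], [0.0, 410.0234, 215.2219], [0.0, 0.0, 1.0]], 'distortion': [0.0318, 0.0, 0.0, 0.0, 0.0], 'eye': [0.4324, 0.048, 0.8247], 'orientation': [-2.1515, 2.1172, -0.1762]}
wrist {'intrinsics': [[309.1111, 0.0, 279.9267], [0.0, 309.1111, 206.3704], [0.0, 0.0, 1.0]], 'distortion': [-0.0347, 0.0, 0.0, 0.0, 0.0], 'eye': [0.2092, -0.5917, 0.3718], 'orientation': [2.2844, -1.8146, -0.2517]}
```

View pics/scene0.png

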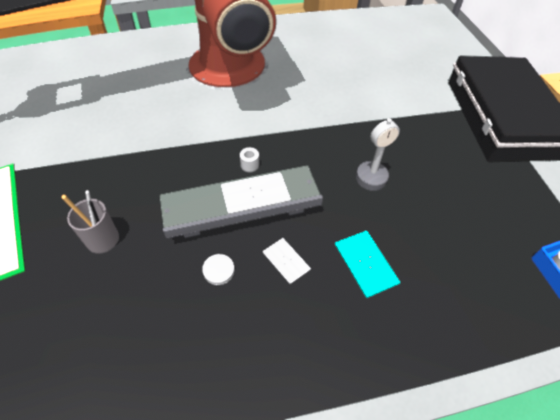

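View pics/top0.png

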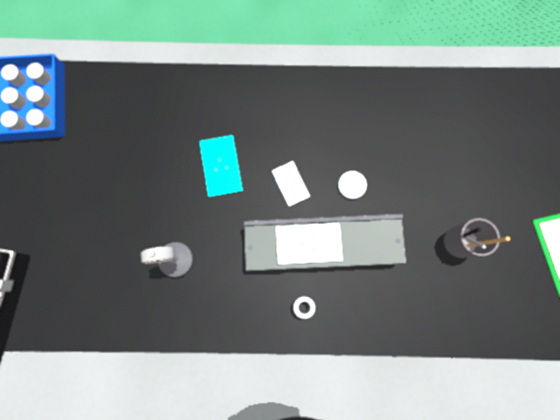

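View pics/wrist0.png

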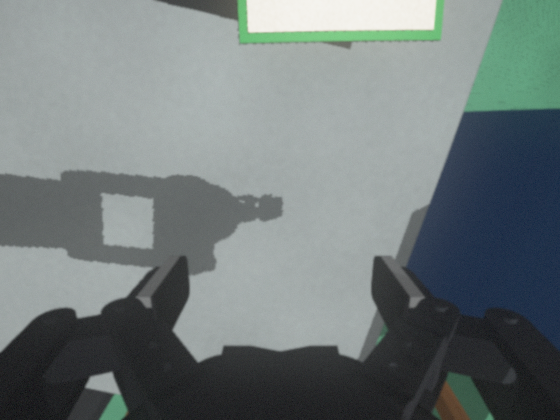

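The top view has +x up and +y left. The ledge spans columns 245–405, the white plate on it columns 275–342, the gauge foot is near (176,260) and the cup near (480,237). So the push is towards +y. Next I'll measure corners.

```bash
cat > h.py <<'E'
import cv2,numpy as np
from scipy.spatial.transform import Rotation as R
def ray(d,uv,z):
    p=cv2.undistortPoints(np.array(uv,float).reshape(-1,1,2),d["intrinsics"],np.array(d["distortion"])).reshape(-1,2)
    v=np.c_[p,np.ones(len(p))]@R.from_rotvec(d["orientation"]).as_matrix().T
    e=np.array(d["eye"]);return e+v*((z-e[2])/v[:,2])[:,None]
def proj(d,P):
    M=R.from_rotvec(d["orientation"]).as_matrix().T
    return cv2.projectPoints(np.array(P,float).reshape(-1,3),cv2.Rodrigues(M)[0],-M@np.array(d["eye"]),d["intrinsics"],np.array(d["distortion"]))[0].reshape(-1,2)
def plate(d,z=.056,box=(225,205,420,285),th=200):
    g=cv2.cvtColor(d["pixels"],cv2.COLOR_RGB2GRAY);x0,y0,x1,y1=box
    m=np.zeros_like(g);m[y0:y1,x0:x1]=(g[y0:y1,x0:x1]>th)*255
    c=max(cv2.findContours(m,0,cv2.CHAIN_APPROX_NONE)[0],key=cv2.contourArea)
    W=ray(d,c.reshape(-1,2),z)[:,:2]
    return cv2.minAreaRect((W*1000).astype(np.float32)),W
E
python3 - <<'E'
from station import ctrl
from h import *
d=ctrl.get_image("top")
g=d["pixels"]
cv2.imwrite("pics/topc.png",cv2.resize(g[205:285,230:420,::-1],None,fx=4.2,fy=4.2,interpolation=cv2.INTER_CUBIC))
r,W=plate(d);print(r,cv2.boxPoints(r))
s=ctrl.get_image("scene")
r2,_=plate(s,box=(160,165,330,240));print(r2)
cv2.imwrite("pics/scc.png",cv2.resize(s["pixels"][160:245,150:340,::-1],None,fx=4.2,fy=4.2,interpolation=cv2.INTER_CUBIC))
E
```

```text
((509.0966796875, -5.3204345703125), (74.55964660644531, 125.18730163574219), 3.941460609436035) [[467.6025    54.56266 ]
 [476.20752  -70.32855 ]
 [550.5908   -65.20353 ]
 [541.98584   59.687683]]
((508.0817565917969, -3.6138534545898438), (72.71247863769531, 121.64924621582031), 3.68833589553833)
```

View pics/topc.png

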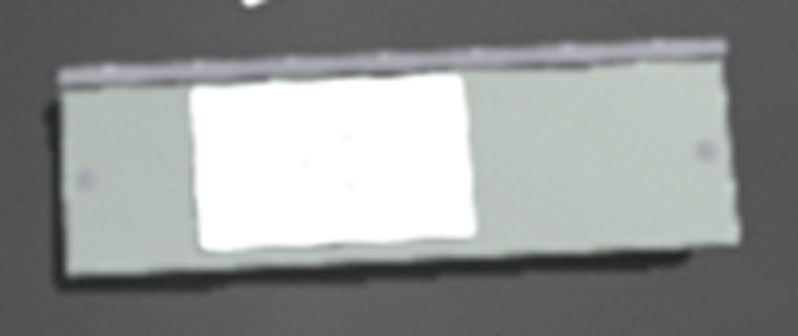

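View pics/scc.png

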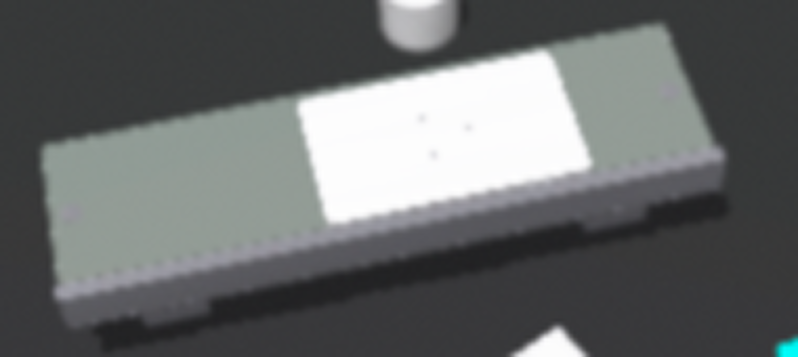

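```bash
python3 - <<'E'
from station import ctrl
from h import *
d=ctrl.get_image("top");s=ctrl.get_image("scene")
f=lambda a,o:(np.array(a,float)+.5)/4.2-.5+o
def rep(n,a):
    print(n,np.round(a[:,:2]*1000,1).tolist(),"len",np.linalg.norm(a[0]-a[1])*1e3,"ang",np.arctan2(*(-(a[0]-a[1])[[0]],(a[0]-a[1])[1])))
rep("top near",ray(d,f([(68,275),(738,243)],[230,205]),.05))
rep("top fence outer",ray(d,f([(58,70),(725,40)],[230,205]),.058))
rep("top fence inner top",ray(d,f([(61,86),(725,55)],[230,205]),.058))
rep("sc near",ray(s,f([(663,25),(40,147)],[150,160]),.05))
rep("sc fence outer",ray(s,f([(723,155),(60,297)],[150,160]),.058))
print("gauge/cup foot", ray(d,[(176,260),(480,237)],[0.01,.085]).round(3), "bushing",ray(d,[(304,308)],.036), "ref",ray(d,[(352,185)],.014))
for nm,dd,b in(("top",d,(225,205,420,285)),("sc",s,(160,165,330,240))):
    r,W=plate(dd,box=b)
    B=cv2.boxPoints(r);print(nm,B.round(1).tolist(),r)
E
```

```text
top near [[456.8, 111.9], [476.0, -186.6]] len 299.1594127512715 ang [0.06428631]
top fence outer [[547.9, 118.5], [566.4, -181.6]] len 300.6787905549704 ang [0.06166271]
top fence inner top [[540.6, 116.9], [559.6, -181.4]] len 298.90933346903864 ang [0.06337578]
sc near [[457.6, 113.6], [475.1, -185.8]] len 299.96000678166615 ang [0.05831405]
sc fence outer [[545.9, 118.3], [564.9, -178.4]] len 297.3568845997157 ang [0.06399895]
gauge/cup foot [[ 0.476  0.253  0.01 ]
 [ 0.522 -0.311  0.085]] bushing [[0.38857332 0.00175686 0.036     ]] ref [[ 0.63245142 -0.09532345  0.014     ]]
top [[467.6000061035156, 54.70000076293945], [476.20001220703125, -70.30000305175781], [550.5999755859375, -65.19999694824219], [542.0, 59.79999923706055]] ((509.0933837890625, -5.2724761962890625), (74.55964660644531, 125.283447265625), 3.941460609436035)
sc [[467.8999938964844, 54.79999923706055], [475.70001220703125, -66.69999694824219], [548.2999877929688, -62.0], [540.5, 59.400001525878906]] ((508.0757751464844, -3.6149215698242188), (72.71456146240234, 121.65495300292969), 3.6810214519500732)
```

Measured in the ledge frame: yaw 0.063, centre about (0.5077, -0.0343). The plate centre is at local (2.7, 30), so its leading end is at 90 mm of 150. It needs a push of about 95 mm. I'll push with both half-open fingertips, jaws across the ledge, so the plate stays straight. First I'll turn the tool.

step_arm(increments="0 0 0 0 0 -1;0 0 0 0 0 -1;0 0 0 0 0 -1;0 0 0 0 0 -1;0 0 0 0 0 -1;0 0 0 0 0 -1;0 0 0 0 0 -1;0 0 0 0 0 -1;0 0 0 0 0 -1;0 0 0 0 0 -1;0 0 0 0 0 -1;0 0 0 0 0 -1", fingers=-0.2, newtons=60)

```text
t: 1.35
tool_pos: [0.1417, -0.6087, 0.2313]
tool_rot: [-3.134, 0.215, 0.0]
contact_force: [-0.1, 0.1, -0.3]
opening: 0.0339
```

step_arm(increments="0 0 0 0 0 -1;0 0 0 0 0 -1;0 0 0 0 0 -0.06;0 0 0 0 0 0")

```text
t: 1.68
tool_pos: [0.1417, -0.6087, 0.2313]
tool_rot: [-3.14, -0.097, 0.0]
contact_force: [-0.8, 0.8, 0.1]
opening: 0.0344
```

```bash
cat > g.py <<'E'
from station import ctrl
from h import *
th=.063;C=np.array([.5077,-.0343]);ax=np.array([np.cos(th),np.sin(th)]);ay=np.array([-ax[1],ax[0]])
def go(lx,ly,z):
    o=ctrl.get_obs();T=R.from_rotvec(o["tool_rot"]).as_matrix()
    p=np.r_[C+lx/1e3*ax+ly/1e3*ay,z]
    l=o["tool_pos"][:2]-C
    print("t",o["t"],"local",(l@ax*1e3).round(1),(l@ay*1e3).round(1),"z",o["tool_pos"][2].round(4),"F",o["contact_force"].round(1),"open",round(o["opening"],4))
    print("tool axes\n",T.round(3));print("shift units",(T.T@(p-o["tool_pos"])/.025).round(3),"yaw err",th-np.arctan2(T[1,0],T[0,0]),"q",o["q"].round(2))
E
python3 -c "
from g import *
go(2,-68,.12)"
```

```text
t 1.6833 local -401.4 -550.2 z 0.2313 F [-0.8  0.8  0.1] open 0.0344
tool axes
 [[ 0.998  0.062 -0.   ]
 [ 0.062 -0.998  0.   ]
 [-0.    -0.    -1.   ]]
shift units [ 16.112 -19.308   4.451] yaw err 0.001247279086880916 q [-1.46  0.05  1.61 -0.    1.48 -1.52]
```

step_arm(increments="0.67 -0.8 0 0 0 0;0.67 -0.8 0 0 0 0;0.67 -0.8 0 0 0 0;0.67 -0.8 0 0 0 0;0.67 -0.8 0 0 0 0;0.67 -0.8 0 0 0 0;0.67 -0.8 0 0 0 0;0.67 -0.8 0 0 0 0;0.67 -0.8 0 0 0 0;0.67 -0.8 0 0 0 0;0.67 -0.8 0 0 0 0;0.67 -0.8 0 0 0 0")

```text
t: 2.68
tool_pos: [0.3276, -0.3552, 0.2315]
tool_rot: [3.14, 0.096, 0.001]
contact_force: [0.6, 0.0, 0.7]
opening: 0.0341
```

step_arm(increments="0.67 -0.8 0 0 0 0;0.67 -0.8 0 0 0 0;0.67 -0.8 0 0 0 0;0.67 -0.8 0 0 0 0;0.67 -0.8 0 0 0 0;0.67 -0.8 0 0 0 0;0.67 -0.8 0 0 0 0;0.67 -0.8 0 0 0 0;0.67 -0.8 0 0 0 0;0.67 -0.8 0 0 0 0;0.67 -0.8 0 0 0 0;0.67 -0.8 0 0 0 0")

```text
t: 3.68
tool_pos: [0.5129, -0.1028, 0.2315]
tool_rot: [3.14, 0.097, 0.001]
contact_force: [-0.2, -0.2, -0.2]
opening: 0.0343
```

step_arm(increments="0 0 1 0 0 0;0 0 1 0 0 0;0 0 1 0 0 0;0 0 1 0 0 0;0 0 0.5 0 0 0;0 0 0 0 0 0;0 0 0 0 0 0")

```text
t: 4.27
tool_pos: [0.5121, -0.104, 0.1188]
tool_rot: [-3.14, -0.099, 0.001]
contact_force: [0.2, -0.3, 0.8]
opening: 0.0339
```

```bash
python3 -c "
from g import *
go(2,-68,.08)
cv2.imwrite('pics/w1.png',ctrl.get_image('wrist')['pixels'][:,:,::-1])
cv2.imwrite('pics/s1.png',ctrl.get_image('scene')['pixels'][:,:,::-1])"
```

```text
t 4.2667 local 0.0 -69.8 z 0.1188 F [ 0.2 -0.3  0.8] open 0.0339
tool axes
 [[ 0.998  0.063 -0.001]
 [ 0.063 -0.998  0.   ]
 [-0.001 -0.    -1.   ]]
shift units [ 0.08  -0.073  1.552] yaw err 1.9850085479417023e-05 q [-0.34 -0.1   1.95 -0.    1.29 -0.41]
```

View pics/w1.png

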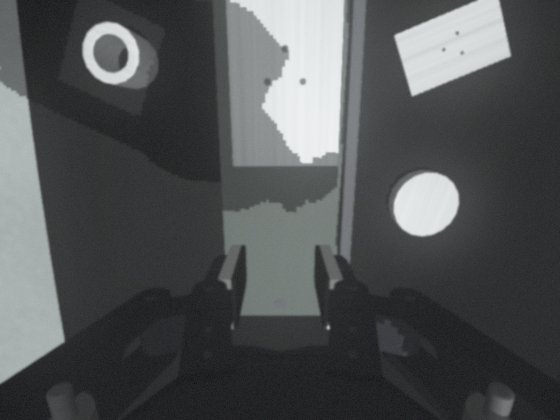

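View pics/s1.png

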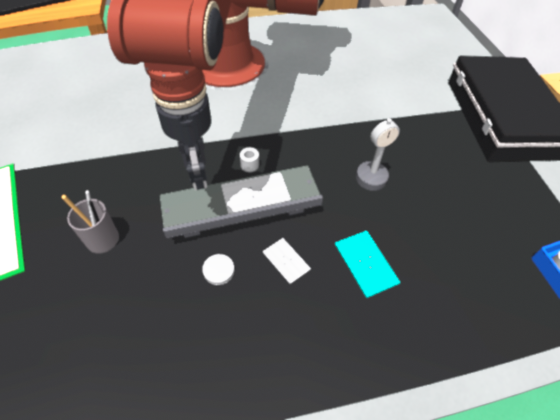

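The wrist view shows the plate end at about row 165 between columns 232 and 335, with the fingers straddling the ledge at columns 245 and 315 and clear of the fence. I'll lower gently to find the ledge top.

step_arm(increments="0.08 0 0.8 0 0 0;0 0 0.8 0 0 0;0 0 0.6 0 0 0;0 0 0.2 0 0 0;0 0 0 0 0 0;0 0 0 0 0 0")

```text
t: 4.87
tool_pos: [0.5153, -0.1043, 0.0604]
tool_rot: [3.139, 0.1, 0.003]
contact_force: [1.7, 0.6, 1.4]
opening: 0.0338
```

step_arm(increments="0 0 0.08 0 0 0;0 0 0.08 0 0 0;0 0 0 0 0 0")

```text
t: 5.12
tool_pos: [0.5147, -0.104, 0.0555]
tool_rot: [3.139, 0.1, 0.002]
contact_force: [-1.0, 0.0, -0.9]
opening: 0.0342
```

step_arm(increments="0 0 0.06 0 0 0;0 0 0 0 0 0;0 0 0 0 0 0")

```text
t: 5.37
tool_pos: [0.5142, -0.1038, 0.0533]
tool_rot: [-3.14, -0.1, 0.0]
contact_force: [0.2, -1.7, -0.5]
opening: 0.034
```

step_arm(increments="0 0 0.06 0 0 0;0 0 0 0 0 0")

```text
t: 5.53
tool_pos: [0.5141, -0.1038, 0.0515]
tool_rot: [-3.14, -0.101, 0.001]
contact_force: [-0.3, -0.4, 1.1]
opening: 0.0342
```

step_arm(increments="0 0 0.06 0 0 0;0 0 0 0 0 0")

```text
t: 5.7
tool_pos: [0.514, -0.1038, 0.05]
tool_rot: [-3.14, -0.101, 0.001]
contact_force: [0.6, -0.1, 0.3]
opening: 0.034
```

step_arm(increments="0 0 0.06 0 0 0;0 0 0 0 0 0")

```text
t: 5.87
tool_pos: [0.5145, -0.1039, 0.0492]
tool_rot: [3.14, 0.1, 0.0]
contact_force: [-0.7, 0.2, 3.2]
opening: 0.0341
```

step_arm(increments="0 0 0.03 0 0 0;0 0 0 0 0 0")

```text
t: 6.03
tool_pos: [0.5145, -0.1039, 0.0492]
tool_rot: [3.14, 0.101, -0.0]
contact_force: [-3.8, 1.8, 7.4]
opening: 0.034
```

Contact is confirmed at TCP z of about 0.0493. I'll rise so the tip is about 2 mm above the ledge, then advance to the plate.

step_arm(increments="0 0 -0.14 0 0 0;0 0 0 0 0 0;0 0 0 0 0 0")

```text
t: 6.28
tool_pos: [0.5144, -0.1039, 0.0516]
tool_rot: [3.14, 0.101, 0.001]
contact_force: [0.4, 0.3, 0.8]
opening: 0.0341
```

```bash
python3 -c "
from g import *
go(2.5,-46,.0513)"
```

```text
t 6.2833 local 2.3 -69.9 z 0.0516 F [0.4 0.3 0.8] open 0.0341
tool axes
 [[ 0.998  0.064  0.   ]
 [ 0.064 -0.998 -0.   ]
 [ 0.     0.    -1.   ]]
shift units [ 0.011 -0.955  0.012] yaw err -0.0010083950878258113 q [-0.34 -0.    1.99 -0.    1.16 -0.41]
```

step_arm(increments="0 -0.2 0 0 0 0;0 -0.2 0 0 0 0;0 -0.2 0 0 0 0;0 -0.2 0 0 0 0;0 -0.15 0 0 0 0;0 0 0 0 0 0")

```text
t: 6.78
tool_pos: [0.5125, -0.0792, 0.0514]
tool_rot: [-3.14, -0.102, 0.0]
contact_force: [0.4, 0.1, 0.4]
opening: 0.0341
```

step_arm(increments="0 -0.12 0 0 0 0;0 -0.12 0 0 0 0;0 -0.12 0 0 0 0;0 -0.12 0 0 0 0")

```text
t: 7.12
tool_pos: [0.512, -0.0682, 0.0516]
tool_rot: [3.139, 0.1, 0.0]
contact_force: [-0.2, -1.9, -0.6]
opening: 0.034
```

step_arm(increments="0 -0.15 0 0 0 0;0 -0.15 0 0 0 0;0 -0.15 0 0 0 0;0 -0.15 0 0 0 0;0 -0.15 0 0 0 0;0 -0.15 0 0 0 0")

```text
t: 7.62
tool_pos: [0.5105, -0.0453, 0.0516]
tool_rot: [3.14, 0.101, 0.0]
contact_force: [-0.3, -2.2, -0.4]
opening: 0.0342
```

```bash
python3 -c "
from g import *
go(2.5,54,.0513)
cv2.imwrite('pics/w2.png',ctrl.get_image('wrist')['pixels'][:,:,::-1])
cv2.imwrite('pics/s2.png',cv2.resize(ctrl.get_image('scene')['pixels'][140:250,150:400,::-1],None,fx=3,fy=3))"
```

```text
t 7.6167 local 2.1 -11.2 z 0.0516 F [-0.3 -2.2 -0.4] open 0.0342
tool axes
 [[ 0.998  0.064  0.   ]
 [ 0.064 -0.998 -0.   ]
 [ 0.     0.    -1.   ]]
shift units [ 0.019 -2.608  0.012] yaw err -0.0010252137963089186 q [-0.23 -0.03  2.01 -0.    1.16 -0.3 ]
```

View pics/w2.png

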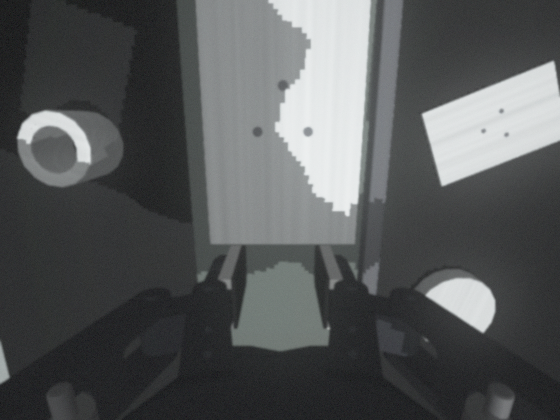

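View pics/s2.png

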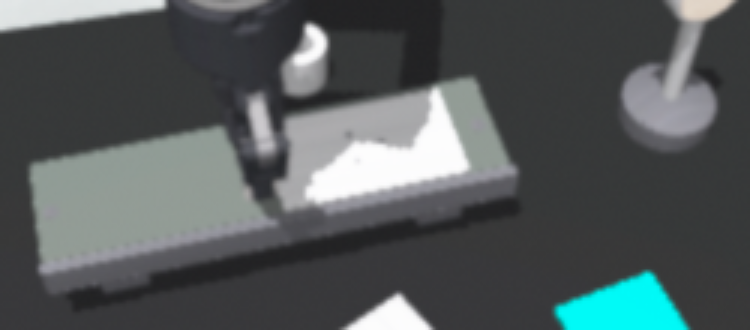

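The wrist view shows the plate square against both fingertips (its end at row 244, columns 210–355), still beside the fence. Next I'll check how far it has moved.

```bash
python3 -c "
from g import *
s=ctrl.get_image('scene');w=ctrl.get_image('wrist')
P=ray(s,(np.array([(435,90),(467,168)])+.5)/3-.5+[150,140],.056)[:,:2]-C
print('lead',(P@ax*1e3).round(1),(P@ay*1e3).round(1))
P=ray(w,[(211,244),(355,244),(283,85),(257,131),(308,131)],.056)[:,:2]-C
print('trail/dents',(P@ax*1e3).round(1),(P@ay*1e3).round(1))
d=ctrl.get_image('top');cv2.imwrite('pics/t2.png',cv2.resize(d['pixels'][195:290,150:420,::-1],None,fx=2.9,fy=2.9))
"
```

```text
lead [-31.7  36.4] [120.4 120.9]
trail/dents [-30.5  38.5   3.7  -7.5  14.6] [ 1.6  1.6 73.  54.2 54.2]
```

View pics/t2.png

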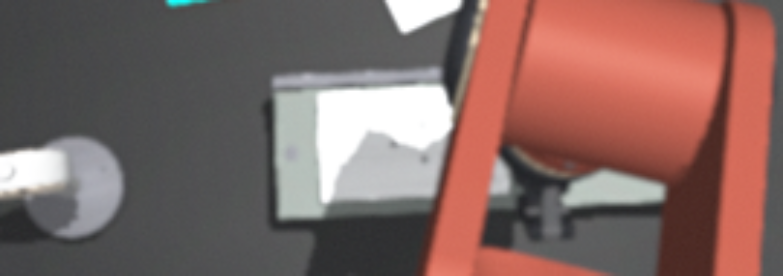

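The leading edge is at 120.5 mm, so 64.5 mm remain. I'll push 58 mm, then check.

step_arm(increments="0 -0.15 0 0 0 0;0 -0.15 0 0 0 0;0 -0.15 0 0 0 0;0 -0.15 0 0 0 0;0 -0.15 0 0 0 0;0 -0.15 0 0 0 0;0 -0.15 0 0 0 0;0 -0.15 0 0 0 0")

```text
t: 8.53
tool_pos: [0.5085, -0.0154, 0.0515]
tool_rot: [3.14, 0.101, -0.0]
contact_force: [0.4, -2.5, -0.5]
opening: 0.0342
```

step_arm(increments="0 -0.15 0 0 0 0;0 -0.15 0 0 0 0;0 -0.15 0 0 0 0;0 -0.15 0 0 0 0;0 -0.15 0 0 0 0;0 -0.15 0 0 0 0;0 -0.15 0 0 0 0;0 -0.07 0 0 0 0;0 0 0 0 0 0")

```text
t: 9.28
tool_pos: [0.5067, 0.0128, 0.0516]
tool_rot: [-3.139, -0.101, 0.0]
contact_force: [-0.9, 0.0, 0.2]
opening: 0.0343
```

```bash
python3 -c "
from g import *
go(2.1,54,.0513)
s=ctrl.get_image('scene');cv2.imwrite('pics/s3.png',cv2.resize(s['pixels'][140:250,200:400,::-1],None,fx=4,fy=4))
cv2.imwrite('pics/w3.png',ctrl.get_image('wrist')['pixels'][:,:,::-1])
"
```

```text
t 9.2833 local 2.0 47.1 z 0.0516 F [-0.9  0.   0.2] open 0.0343
tool axes
 [[ 0.998  0.064 -0.   ]
 [ 0.064 -0.998  0.001]
 [-0.    -0.001 -1.   ]]
shift units [ 0.005 -0.277  0.01 ] yaw err -0.0013914929505863816 q [-0.12 -0.04  2.03  0.    1.16 -0.19]
```

View pics/s3.png

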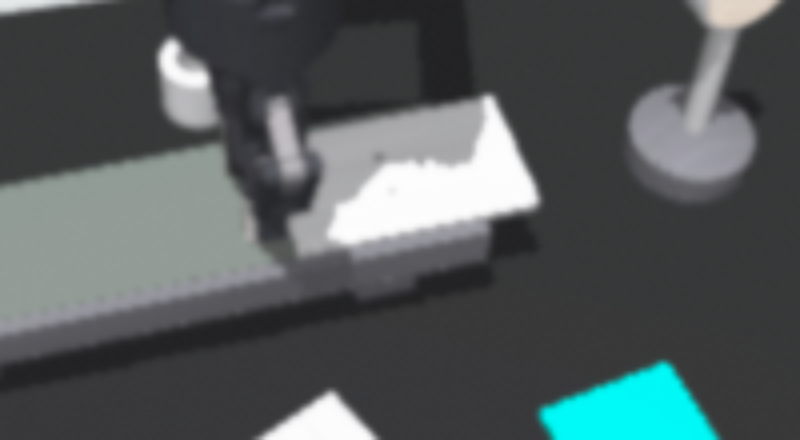

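View pics/w3.png

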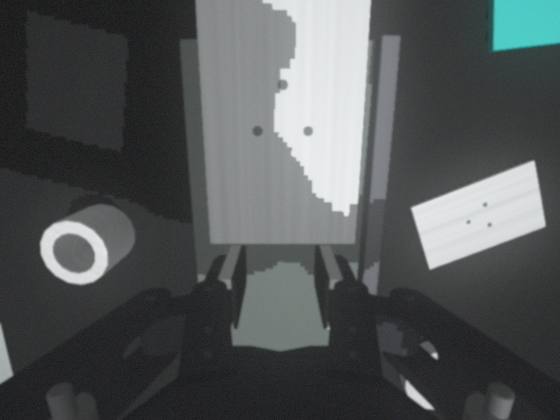

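```bash
python3 -c "
from g import *
s=ctrl.get_image('scene');w=ctrl.get_image('wrist')
f=lambda a:(np.array(a)+.5)/4-.5+[200,140]
P=ray(s,f([(490,95),(540,203)]),.056)[:,:2]-C
print('lead',(P@ax*1e3).round(1),(P@ay*1e3).round(1))
P=ray(w,[(211,244),(355,244),(182,39)],.056)[:,:2]-C
print('trail',(P@ax*1e3).round(1),(P@ay*1e3).round(1))
P=ray(w,[(182,39)],.05)[:,:2]-C;print('ledge end',P@ax,P@ay)
P=ray(w,[(398,36)],.058)[:,:2]-C;print('fence end',P@ax,P@ay)
"
```

```text
lead [-33.9  38.5] [179.5 179.7]
trail [-30.5  38.5 -37.1] [ 59.1  59.1 148.3]
ledge end [-0.03887298] [0.14970258]
fence end [0.04965799] [0.14911548]
```

step_arm(increments="0 -0.08 0 0 0 0;0 -0.08 0 0 0 0;0 -0.08 0 0 0 0;0 0 0 0 0 0;0 0 0 0 0 0")

```text
t: 9.9
tool_pos: [0.5064, 0.0184, 0.0516]
tool_rot: [-3.14, -0.101, -0.0]
contact_force: [0.9, -1.4, 0.7]
opening: 0.0341
```

The leading edge should now be at about 185. I'll back off, lift and clear the view.

step_arm(increments="0 0.2 0 0 0 0;0 0.4 0 0 0 0;0 0.6 0 0 0 0;0 0 -0.6 0 0 0;0 0 -1 0 0 0;0 0 -1 0 0 0;0 0 -1 0 0 0;0 0 -1 0 0 0;0 0 -1 0 0 0;0 0 -1 0 0 0;0 0 0 0 0 0")

```text
t: 10.82
tool_pos: [0.5113, -0.013, 0.223]
tool_rot: [3.138, 0.1, 0.016]
contact_force: [0.8, -0.8, 0.3]
opening: 0.0341
```

step_arm(increments="-0.3 1 0 0 0 0;-0.3 1 0 0 0 0;-0.3 1 0 0 0 0;-0.3 1 0 0 0 0;-0.3 1 0 0 0 0;-0.3 1 0 0 0 0;-0.3 1 0 0 0 0;-0.3 1 0 0 0 0;-0.3 1 0 0 0 0;-0.3 1 0 0 0 0;-0.3 1 0 0 0 0;0 0 0 0 0 0")

```text
t: 11.82
tool_pos: [0.442, -0.2954, 0.2158]
tool_rot: [3.139, 0.093, -0.002]
contact_force: [0.2, 0.7, -0.1]
opening: 0.0341
```

```bash
python3 -c "
from g import *
go(0,0,.2)
s=ctrl.get_image('scene');d=ctrl.get_image('top')
for n,I,b in(('top',d,(190,200,420,290)),('sc',s,(160,160,350,240))):
    r,W=plate(I,box=b); L=W-C; print(n,r,'lead',(L@ay).max()*1e3,'x',(L@ax).min()*1e3,(L@ax).max()*1e3)
    cv2.imwrite('pics/%s4.png'%n,I['pixels'][:,:,::-1])
"
```

```text
t 11.8167 local -82.0 -256.4 z 0.2158 F [ 0.2  0.7 -0.1] open 0.0341
tool axes
 [[ 0.998  0.059 -0.001]
 [ 0.059 -0.998 -0.001]
 [-0.001  0.001 -1.   ]]
shift units [  3.245 -10.268   0.617] yaw err 0.0035583490496671755 q [-0.73 -0.16  1.85 -0.    1.46 -0.79]
top ((502.8124084472656, 88.24188232421875), (73.63442993164062, 123.42952728271484), 3.6470654010772705) lead 184.3212689655241 x -33.95045567653665 39.681360293489156
sc ((502.3703308105469, 90.3341293334961), (72.6878662109375, 120.86624908447266), 3.451223134994507) lead 185.15038282753227 x -33.77224870096704 38.98558535577351
```

View pics/top4.png

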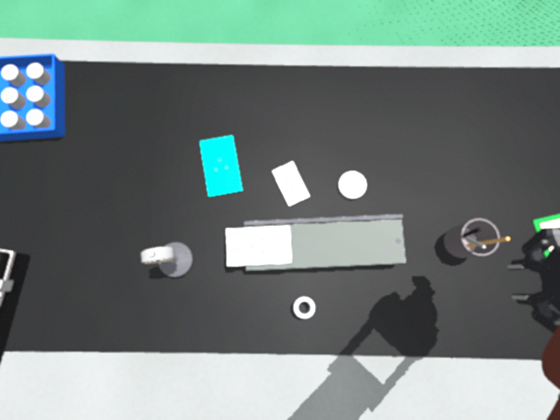

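View pics/sc4.png

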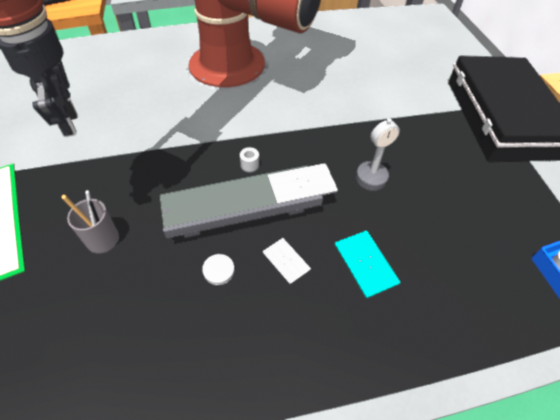

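The top view shows the plate on the ledge with its end at column 226, past the ledge end at column 245. That is an overhang of about 34–35 mm. It is straight at 3.6° (the ledge is at 3.6°), the gap to the fence is about 4 mm, and the other objects are at the same pixels as before.

```bash
python3 -c "
from station import ctrl
print(ctrl.finish_job())"
```

```text
the job is handed in; nothing more can be done
None
```

I pushed the plate along the ledge towards the gauge (the +y end), and about 35 mm of it now sticks out past the end. I used both half-open fingertips held about 2 mm above the ledge top, then backed off, lifted clear and handed the job in about 12 s after the start.

**Overhang:** the last check gave 34.3 mm from the top camera and 35.2 mm from the scene camera.

**Straightness and fence gap:** the plate lies at about 3.5–3.6° and the ledge at 3.6°. The gap to the fence is about 3–4 mm by estimate. It was about 4 mm at the start.

**Forces:** the push readings stayed under about 3 N. Touching down on the ledge to find its height gave about 7 N vertically (about 8.5 N in all).

**Other things on the bench:** the gauge, cup, bushing, refblock, turquoise plate and small plate look unmoved in the before and after pictures.

No check failed. The two cameras differed by about 1 mm on the overhang and 2 mm on the plate's centre position, which is within their calibration.

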